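# Start the coffee: lid shut, hotplate on, heat up

### The arm

A 6-joint arm with a two-finger parallel gripper is mounted at the origin on a cart in front of the work surface, level with it; the furniture and walls round the work are solid. World frame = base frame: x ahead of the robot, y to its left, z up, the work surface at z = 0. Lengths are in m, angles in rad, forces in N, time in s.
With the tool pointing down it reaches from about 0.375 to 0.9 m from the base axis. Payload 3.1 kg.
Tool frame: the origin (TCP) lies at the centre of the arm's flange, where the gripper is bolted on; the fingertips stand robot.tip_extent ahead of it and the grasp point (between the pads) lies 164 mm ahead of it (robot.tip_extent is the distance from the TCP to the fingertips, in m); z points along the fingers, y is the line along which they close (so a half turn about z gives the same grasp; the last joint's range is limited). The gripper opens to 87 mm and grips with 3 to 60 N. Pads are 19 mm wide; open, the fingers measure 117 mm over their backs; the gripper's body (75 mm by 190 mm) begins 51 mm behind the grasp point.
Start: joints at [-1.435, 0.527, 1.433, -0, 1.181, -0.178], TCP at [0.193, -0.594, 0.405] pointing down, gripper open.
Joint ranges: [-3.08, 3.08], [-0.75, 2.2], [0.22, 2.44], [-1.43, 4.57], [0, 2.65], [-2.85, 2.85]. Speed limits (rad/s): [2.79, 2.79, 3.14, 3.14, 3.14, 3.14].

### API

Orientations are given as a unit quaternion [x, y, z, w].
In Python, from rig import get_obs, camera, hand_in, cut_out, robot gives the robot as it stands.
- The arm moves only by the tool step_arm, never from a script. Its argument "rows" is a list of rows, each a list of 6 numbers: the shift along the world's x, y, z in m, then the turn, a rotation vector about the world's x, y, z in degrees. A call has 1 to 12 rows; each row shifts and turns the commanded pose from where the row before left it; what a row does not reach is not made up. A row lasts 1/8 s, in which the tool goes at most 62.5 mm and 10.7 degrees, less where a joint would pass 70% of its speed; a pose out of reach is approached as far as the arm can. A call is refused whole if a number of a shift passes 0.0625 or a number of a turn 10.7, either way. A call with a gripper value outside its range is refused whole. "jaw" is the finger opening in m, from 0 to 0.087, set as the call begins (left out, the last holds). The fingers move at their own pace and stop on an object; "squeeze" is the grip in N (left out, the last holds). Time passes only in rows, so rows that do not move let the fingers close. It gives the time, the measured TCP pose, the force, the opening and the grip force at its end, in the units of the state.
- get_obs(): the state, without advancing time (a new reading comes with each control period).
- camera(name): name is "scene" or "side" or "wrist"; returns a dict with "pixels" (480x640x3 uint8, blue, green, red), "depth" (480x640 float32, m along the optical axis (not along the pixel's ray), 0 where there is no reading), "fov_y" (degrees; the focal length in pixels is half the picture's height over the tangent of half this angle, whatever the lens; pixels are square), "cx", "cy" (the principal point, pixels), "extrinsics" (4x4, takes a point from camera to world coordinates); the wrist camera has in their place "mount" (4x4, takes a point from camera to tool coordinates, whose origin is the TCP and whose axes are the flange's). Camera axes: x right, y up, looking along -z (the intrinsics and any distortion apply to the point x, -y, -z); pixel columns grow to the right and rows downward; lengths in m; the calibration is good to about 2 mm. A picture is of the moment at which its call begins: read the wrist's pose just before it.
- hand_in(): hands the job in; it is judged then, once.
Trained networks look in the newest picture that a camera, given by its name, has taken for a name from the list of things; names that differ only in an ending like _2 or _b are one class to them, and where a whole thing is asked for, a point or a joint stands for the part that bears it (a point fixed in the world has none). Each returns a list of dicts, best first, with "confidence" (0 to 1); they miss things now and then, are a little off and sometimes report something else, mostly with a low value. They report only what shows in the picture. A call takes as long as a camera call. They do not tell look-alikes from the thing itself.
- cut_out(label, camera): "region" (480x640 bool, what is visible of it) and "extent" ([centre column, centre row, width, height] in pixels, round what is visible of it).
The state is a dict: "time": time; "q": joint angles; "joint_velocities": joint speeds; "joint_torque": joint torques, N m; "position": TCP position; "tool_rot": TCP orientation; "ft_force": force on the tool from outside, world axes, zero at the start; "moment": the same for the moment, N m; "grip_width": finger opening in m; "grip_force": force on a finger pad.
Only numpy, scipy, OpenCV 4.12 (cv2) and the standard library are available. Lean on these libraries where they do the work, as an engineer would, in place of code of your own. Each camera call takes 0.05 s, during which the arm holds its last target. There are 200 camera calls.

### The job

The coffee pot stands ready on the table hotplate with its lid open. Start it brewing with light touches of the fingertips: push the lid over until it is fully shut, then switch the hotplate on at its rocker switch (press down the raised half, the one nearest the front), and only then press the plus key down and let it come up again. Do not grip, lift or shift the pot, keep off the minus key, and leave everything else where it stands.

Things in the scene. Friction and masses are not known exactly. Their poses are not given: they have to be found in the camera images.
- hotplate: Table hotplate, fixed: steel case, black glass top, 260 mm deep (x) x 230 wide (y), glass 55 mm above the worktop. Origin: centre of the underside; x points from its front (control panel, robot side) to its back, y left, z up. Panel, left to right: black rocker switch at (x -98, y +66 mm), minus key (-98, +14), dark display pane, plus key (-98, -66). Printed double ring = heating zone.
- zone_centre (a point): Centre of the heating zone's printed ring (146 mm across), on the glass, at x +42, y 0 of the hotplate.
- rocker (a joint): Black mains rocker, 42 mm long (hotplate x) x 21 wide; its top is a shallow V over the pivot, 4.5 mm above the glass. rad: 0 = off (near half slopes up to the front by 0.30 rad, end 11 mm above the glass; far half level); 0.30 = on (near half level, far half up). No spring: friction 0.03 N m holds it where it is left (about 2 N at the end). On above 0.24.
- rocker_on_end (a point): Point on the top face of the rocker's near (ON) half, 15.5 mm from the pivot towards the front; moves with the rocker. Press straight down here: a downward stroke of about 5 mm, to about 4.5 mm above the glass, puts it fully on.
- plus_key (a joint): Round dark grey push key marked with a white plus, 20 mm across, its top 6 mm above the glass. Value in m: 0 = up, 0.004 = fully down. It is sprung: starts to move at 1.4 N, is fully down at 5 N and comes up again when let go. It counts as pressed beyond 0.002.
- plus_key_top (a point): Centre of the plus key's top; moves with the key.
- minus_key (a joint): The same kind of key marked with a white minus, between the rocker and the display; to be left alone. Value in m: 0 = up, 0.004 = fully down.
- minus_key_top (a point): Centre of the minus key's top.
- moka_pot: Aluminium coffee pot, loose on the zone, 174 mm high with lid shut, base 98 mm across, about 0.45 kg; over about 1 N sideways near its top tips it. Origin on the underside, 18 mm off the base centre towards the handle. y points from handle to spout; the black handle stands out to y -77 mm and up to z 143; z up.
- pot_base (a point): Centre of the pot's base, on its underside.
- moka_pot_lid (a joint): Lid hinge at the handle side. rad: 0 = shut, 1.57 = upright, 1.75 = fully open, leaning back over the handle (starts there or just short of it). The lid is a round plate 97 mm across, up to 12 mm thick, 40 g, loose on its pin: pushed from the handle side towards the spout it drops shut by itself once well past upright (below about 1.2 rad), in about a second.
- lid_hinge (a point): Middle of the lid's hinge pin, on the pot (pot x 0, y -29, z 147 mm). With the lid open its free edge stands about 97 mm above this, and its outer face (with the knob) looks towards the handle side.
- lid_knob (a point): Tip of the small black knob in the middle of the lid's outer face; moves with the lid. It stands 16 mm out of the lid, 47 mm from the hinge.
- mug: Bystander: full cream mug with a flower pattern, 88 mm across with a handle to one side, 99 mm high, to the right of the hotplate. Origin: on the underside.
- teaspoon: Bystander: steel teaspoon, 130 mm, lying to the right of the hotplate's front. Origin: centre of the underside.
- salt: Bystander: glass salt shaker with a grey cap, 44 mm across, 90 mm high, to the right of the hotplate. Origin: centre of the underside.
Not all that is in view belongs to the job. What is shaped like the moka_pot but yellow is not meant.

How it is judged:
On the way, in this order (a step that is already met when the one before it is completed fails the run):
1. the pot's lid is shut (below 0.06 rad) (value of joint moka_pot_lid below 0.06 rad), for 0.2 s.
2. the rocker switch is on (above 0.24 rad) (value of joint rocker above 0.24 rad), for 0.1 s.
3. the plus key is pressed (more than 2 mm down) (value of joint plus_key above 0.002 m), for 0.1 s.
At the end, for the whole second after the job is handed in: Lid shut (below 0.06 rad), rocker on (above 0.24 rad), both keys up again (less than 1 mm down), and the pot standing still and upright (within 0.05 rad) on the glass, its base centre within 40 mm of the zone's centre (value of joint moka_pot_lid below 0.06 rad and value of joint rocker above 0.24 rad and value of joint each of plus_key, minus_key below 0.001 m and horizontal distance between pot_base and zone_centre below 0.04 m and height (world z) of moka_pot between 0.05 and 0.061 m and angle between moka_pot's own z axis and vertical below 0.05 rad and linear speed of moka_pot below 0.02 m/s); the robot touches nothing.
It fails at once if out of turn: the rocker was switched or the plus key pressed with the pot's lid still open, or the plus key pressed before the hotplate was on ((value of joint moka_pot_lid above 0.15 rad and (value of joint rocker above 0.1 rad or value of joint plus_key above 0.0015 m)) or (value of joint plus_key above 0.0015 m and value of joint rocker below 0.15 rad)).
It fails at once if the minus key was pressed (value of joint minus_key above 0.0015 m).
It fails at once if the pot was lifted (12 mm), tipped (0.2 rad) or shifted by more than 25 mm ((height (world z) of moka_pot above 0.067 m or angle between moka_pot's own z axis and vertical above 0.2 rad) or distance of pot_base from where it was at the start of the episode above 0.025 m).
It fails at once if not lightly: the hotplate was pressed with more than 30 N, or the pot or its lid with more than 12 N (contact force between any of the fingers, the arm and hotplate above 30 N or contact force between any of the fingers, the arm and moka_pot above 12 N).
It fails at once if the mug, teaspoon or salt shaker was moved by more than 20 mm (distance of any of mug, teaspoon, salt from where it was at the start of the episode above 0.02 m).
It also fails if it takes over 48 s, if anything falls off the work surface, if the arm or the gripper's body presses on something with over 40 N, if the wrist force passes 120 N, or if a joint passes its speed limit or range.

## Working session

There is one attempt and no reset: what is moved stays moved. The work goes in short steps, Python scripts to look and compute and a tool call to move; the robot and the scene stay as the last step left them, time stands still between calls to the robot, and variables do not carry over. Pictures are saved under pics/ and viewed, at most 10 in all, crops included, and the job is handed in when it is done.

Besides the shell and the picture viewer there is one more tool, called as name(argument=value, ...) on one line, values as JSON. step_arm: Moves the arm, as the interface text tells. Its arguments: {"type":"object","properties":{"rows":{"type":"array"},"jaw":{"type":"number"},"squeeze":{"type":"number"}},"required":["rows"]}

```bash
mkdir -p pics
cat > h.py <<'E'
import numpy as np, cv2
from rig import get_obs, camera, hand_in, cut_out, robot
from scipy.spatial.transform import Rotation as R
def cam(n):
    o=get_obs(); c=camera(n)
    f=240/np.tan(np.radians(c["fov_y"])/2)
    if "extrinsics" in c: T=np.array(c["extrinsics"])
    else:
        W=np.eye(4); W[:3,:3]=R.from_quat(o["tool_rot"]).as_matrix(); W[:3,3]=o["position"]; T=W@np.array(c["mount"])
    v,u=np.mgrid[:480,:640]; d=c["depth"]
    P=np.stack([(u-c["cx"])*d/f,-(v-c["cy"])*d/f,-d],-1)@T[:3,:3].T+T[:3,3]
    P[d==0]=np.nan
    return c,P
E
python3 - <<'E'
from h import *
o=get_obs();print(o["time"],o["position"],o["tool_rot"],robot.tip_extent)
for n in("scene","side"):
    c,P=cam(n); cv2.imwrite(f"pics/{n}.png",c["pixels"]); np.save(n+".npy",P); print(n,[k for k in c],np.round(c["extrinsics"],2).tolist())
    for l in("hotplate","moka_pot","rocker","plus_key","minus_key","moka_pot_lid","lid_knob"):
        for r in cut_out(l,n): print(l,round(r["confidence"],2),np.round(r["extent"]),np.round(np.nanmedian(P[r["region"]],0),3))
E
```

```text
0.0 [ 0.19291028 -0.59410637  0.40377552] [ 9.87714857e-01  1.56263135e-01  1.02989707e-05 -1.09244486e-03] 0.1822
scene ['pixels', 'depth', 'fov_y', 'cx', 'cy', 'extrinsics'] [[0.46, 0.51, -0.73, -0.32], [-0.89, 0.26, -0.38, -0.86], [-0.0, 0.82, 0.57, 0.79], [0.0, 0.0, 0.0, 1.0]]
hotplate 0.6 [288. 263. 213. 122.] [ 0.459 -0.243  0.056]
hotplate 0.53 [379. 328.  22.  33.] [ 0.435 -0.599  0.033]
moka_pot 0.83 [467. 345.  74. 104.] [ 0.398 -0.757  0.126]
moka_pot 0.72 [338. 363.  64.  27.] [ 0.344 -0.539  0.007]
plus_key 0.71 [218. 266.  11.  10.] [ 0.437 -0.246  0.061]
moka_pot_lid 0.86 [264. 183.  42.  35.] [ 0.502 -0.328  0.242]
moka_pot_lid 0.8 [470. 314.  66.  40.] [ 0.423 -0.754  0.153]
moka_pot_lid 0.53 [207. 255.  18.  11.] [ 0.461 -0.198  0.062]
moka_pot_lid 0.18 [403. 296.  30.  62.] [ 0.505 -0.61   0.07 ]
lid_knob 0.88 [266. 182.  36.  33.] [ 0.502 -0.329  0.243]
lid_knob 0.72 [471. 312.  66.  38.] [ 0.422 -0.755  0.153]
lid_knob 0.31 [265. 208.  41.  86.] [ 0.505 -0.336  0.2  ]
side ['pixels', 'depth', 'fov_y', 'cx', 'cy', 'extrinsics'] [[-1.0, -0.0, -0.03, 0.42], [-0.02, -0.62, 0.79, 0.53], [-0.02, 0.79, 0.62, 0.95], [0.0, 0.0, 0.0, 1.0]]
hotplate 0.58 [248. 351. 250. 118.] [ 0.498 -0.255  0.056]
moka_pot 0.75 [344. 199.  52.  70.] [ 0.428 -0.722  0.105]
moka_pot 0.57 [277. 282.  81. 124.] [ 0.552 -0.307  0.162]
rocker 0.62 [321. 376.  27.  17.] [ 0.458 -0.194  0.062]
minus_key 0.57 [276. 283.  81. 123.] [ 0.552 -0.307  0.163]
minus_key 0.53 [332. 357.  10.   4.] [ 0.439 -0.24   0.062]
minus_key 0.5 [292. 243.  48.  47.] [ 0.506 -0.58   0.076]
moka_pot_lid 0.9 [338. 173.  38.  24.] [ 0.43  -0.742  0.155]
moka_pot_lid 0.81 [296. 249.  20.  52.] [ 0.507 -0.335  0.252]
lid_knob 0.98 [338. 174.  42.  22.] [ 0.43  -0.743  0.154]
lid_knob 0.88 [298. 248.  23.  49.] [ 0.508 -0.335  0.252]
lid_knob 0.74 [275. 283.  74. 130.] [ 0.552 -0.305  0.162]
```

View pics/scene.png

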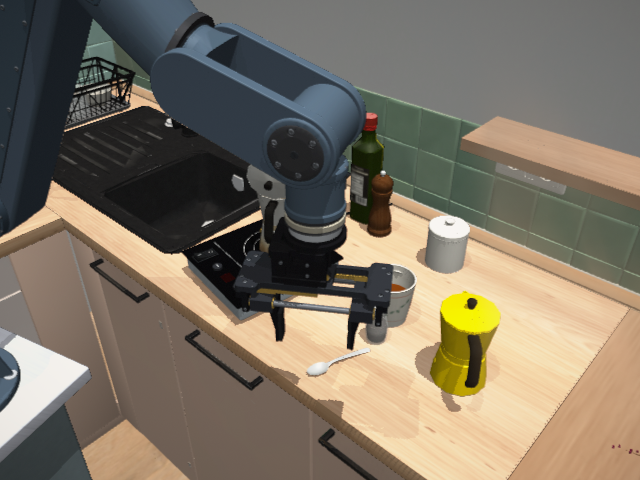

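View pics/side.png

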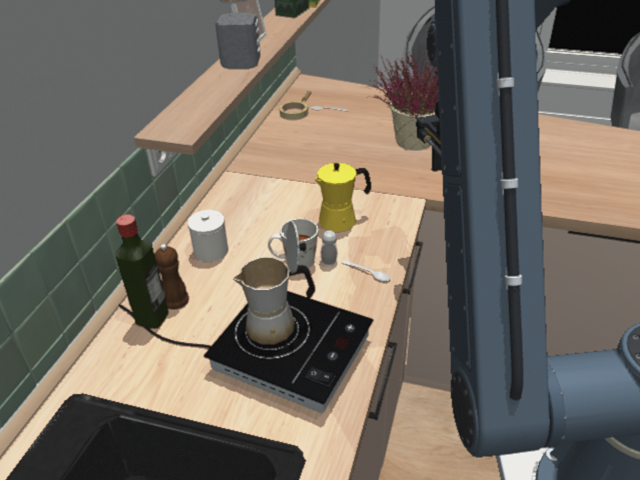

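The scene view shows the arm covering the hotplate. In the side view the silver pot is at (268,300), with its open lid at (293,247) and handle at (305,282). On the panel, the rocker is at (321,376), minus at (332,356) and plus at (350,328). The two moka shapes are the silver one at (268,300) and the yellow one at (338,195). The silver one fits, because it stands on the zone with its lid open. I'll confirm that in a crop and measure.

Run:
```python
from h import *
im=cv2.imread("pics/side.png"); P=np.load("side.npy")
cv2.imwrite("pics/crop1.png",cv2.resize(im[210:410,190:400],None,fx=3,fy=3,interpolation=cv2.INTER_CUBIC)[:600])
m=np.zeros((480,640),bool); m[280:420,200:380]=1
g=m&(abs(P[...,2]-.055)<.004)
n,l=cv2.connectedComponents(g.astype(np.uint8)); k=np.bincount(l[l>0]).argmax()
pts=P[l==k][:,:2]; r=cv2.minAreaRect((pts*1000).astype(np.float32)); print(r,np.median(P[l==k][:,2])); print(cv2.boxPoints(r))
for n,(u,v) in dict(rock=(321,376),minus=(332,356),plus=(350,328)).items(): print(n,P[v-1:v+2,u-1:u+2].reshape(-1,3).mean(0).round(4))
# lid: points above z .16 in pot area
q=P[215:330,230:320].reshape(-1,3); q=q[(q[:,2]>.185)&(abs(q[:,0]-.52)<.12)&(abs(q[:,1]+.3)<.15)]
print("lid",len(q),q.min(0),q.max(0),q.mean(0)); 
c=q.mean(0); U,S,V=np.linalg.svd(q-c); print(S,V)
for z in np.arange(.19,.32,.01):
    w=q[abs(q[:,2]-z)<.005]
    if len(w): print(round(z,3),w.min(0).round(3),w.max(0).round(3),len(w))
```

```text
((520.420654296875, -298.2674560546875), (235.0404510498047, 262.5394287109375), 64.83931732177734) 0.056191083900541616
[[ 351.64127 -348.82684]
 [ 589.2706  -460.44763]
 [ 689.2001  -247.70807]
 [ 451.57068 -136.08728]]
rock [ 0.4583 -0.1957  0.0611]
minus [ 0.4386 -0.242   0.0628]
plus [ 0.4037 -0.3154  0.0618]
lid 1551 [ 0.4793976  -0.37982932  0.18501824] [ 0.62033897 -0.27312196  0.29867456] [ 0.53751512 -0.32822146  0.21771227]
[1.76105747 1.13962989 0.85835528] [[ 0.78836529  0.09913143 -0.60716812]
 [-0.12071958  0.99267236  0.00532621]
 [ 0.60324701  0.06909808  0.79455554]]
0.19 [ 0.479 -0.371  0.185] [ 0.613 -0.275  0.195] 459
0.2 [ 0.485 -0.373  0.195] [ 0.62  -0.273  0.204] 486
0.21 [ 0.508 -0.358  0.206] [ 0.523 -0.308  0.215] 32
0.22 [ 0.506 -0.372  0.215] [ 0.525 -0.3    0.225] 46
0.23 [ 0.501 -0.377  0.225] [ 0.525 -0.294  0.235] 67
0.24 [ 0.487 -0.379  0.235] [ 0.525 -0.292  0.245] 74
0.25 [ 0.484 -0.38   0.245] [ 0.522 -0.29   0.255] 122
0.26 [ 0.496 -0.38   0.256] [ 0.522 -0.291  0.265] 64
0.27 [ 0.494 -0.377  0.265] [ 0.519 -0.29   0.275] 78
0.28 [ 0.494 -0.371  0.275] [ 0.516 -0.297  0.285] 58
0.29 [ 0.496 -0.363  0.285] [ 0.511 -0.309  0.295] 53
0.3 [ 0.498 -0.346  0.295] [ 0.505 -0.325  0.299] 12
```

View pics/crop1.png

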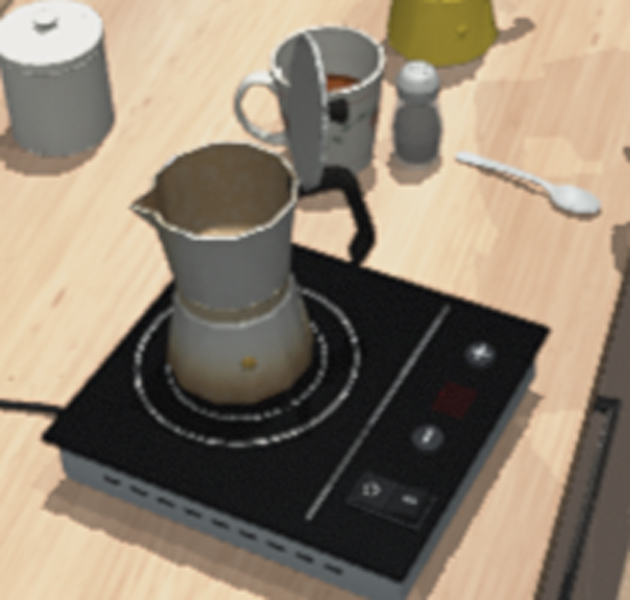

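The crop confirms that the silver pot on the zone is the target, with its lid upright and leaning over the handle. The measured rocker, minus and plus positions match the rectangle fit to within 2 mm (centre (520,-298) mm, yaw -25°). Next I'll get the lid plane, handle tip and neighbours.

Run:
```python
from h import *
P=np.load("side.npy")
q=P[215:330,230:330].reshape(-1,3)
l=q[(q[:,2]>.213)&(q[:,0]>.48)&(q[:,0]<.53)&(q[:,1]>-.39)&(q[:,1]<-.28)]
# inner plane: robust fit x = a y + b z + c
m=np.ones(len(l),bool)
for i in range(8):
    A=np.c_[l[:,1:],np.ones(len(l))]; s=np.linalg.lstsq(A[m],l[m,0],rcond=None)[0]; e=l[:,0]-A@s; m=abs(e)<.004
print("plane",s,m.sum(),len(l)); yaw=np.degrees(np.arctan2(-s[0],1)); print("normal yaw",yaw)
print("knob-ish",l[e<-.010].round(3)[::4])
print("lid yrange",l[:,1].min(),l[:,1].max())
# pot rim circle z~.2
r=q[(q[:,2]>.185)&(q[:,2]<.206)&(q[:,0]>.53)]; print("rim",r.min(0),r.max(0))
h=P[230:310,295:325].reshape(-1,3); h=h[(h[:,2]>.08)&(h[:,2]<.202)&(h[:,1]>-.42)&(h[:,1]<-.28)&(h[:,0]<.53)]
for z in np.arange(.09,.2,.015):
    w=h[abs(h[:,2]-z)<.0075]; 
    if len(w): print("handle z",round(z,3),w[w[:,0].argmin()].round(3),len(w))
b=P[300:355,225:310].reshape(-1,3); b=b[(b[:,2]>.06)&(b[:,2]<.075)]; print("base",b.min(0),b.max(0))
```

```text
plane [-0.27539555 -0.18520068  0.46445962] 525 582
normal yaw 15.397319194181863
knob-ish [[ 0.492 -0.345  0.253]
 [ 0.498 -0.346  0.25 ]
 [ 0.49  -0.343  0.253]
 [ 0.495 -0.339  0.253]
 [ 0.488 -0.338  0.254]
 [ 0.496 -0.34   0.25 ]
 [ 0.488 -0.337  0.253]
 [ 0.494 -0.339  0.248]
 [ 0.486 -0.335  0.252]
 [ 0.492 -0.338  0.248]
 [ 0.484 -0.336  0.249]
 [ 0.49  -0.335  0.248]
 [ 0.496 -0.336  0.244]
 [ 0.488 -0.335  0.245]
 [ 0.487 -0.338  0.24 ]]
lid yrange -0.37982932219220145 -0.28952298885312744
rim [ 0.53019098 -0.37253728  0.18509393] [ 0.62033897 -0.27312196  0.20419316]
handle z 0.12 [ 0.48  -0.336  0.126] 5
handle z 0.135 [ 0.471 -0.34   0.142] 55
handle z 0.15 [ 0.471 -0.344  0.148] 36
handle z 0.165 [ 0.473 -0.342  0.158] 38
handle z 0.18 [ 0.478 -0.335  0.179] 36
handle z 0.195 [ 0.481 -0.335  0.192] 105
base [ 0.48450304 -0.3966976   0.06000916] [ 0.64421954 -0.24764869  0.07499556]
```

step_arm(rows=[[0,0,0.016,0,0,0],[0.02,0.02,0.016,0,0,0],[0.027,0.028,0.016,0,0,0],[0.03,0.03,0,0,0,0],[0.03,0.03,0,0,0,0],[0.03,0.03,0,0,0,0],[0.03,0.03,0,0,0,0],[0.03,0.03,0,0,0,0],[0.025,0.025,0,0,0,0],[0.02,0.02,0,0,0,0],[0,0,0,0,0,0]], jaw=0, squeeze=5)

```text
time: 2.17
position: [0.4361, -0.3501, 0.454]
tool_rot: [0.987, 0.158, 0.001, 0.001]
ft_force: [-0.8, -0.4, 0.4]
grip_width: 0.0008
grip_force: 0.0
```

Run:
```python
from h import *
c,P=cam("side"); cv2.imwrite("pics/s2.png",cv2.resize(c["pixels"][180:380,200:440],None,fx=3,fy=3)); np.save("side2.npy",P)
q=P[150:300,280:420].reshape(-1,3); w=q[(q[:,0]<.47)&(q[:,0]>.41)&(q[:,1]>-.40)&(q[:,1]<-.30)&(q[:,2]>.24)&(q[:,2]<.31)]
print(w.min(0),w.max(0))
```

```text
[ 0.42416364 -0.3478681   0.27175049] [ 0.44399945 -0.33664102  0.28065685]
```

View pics/s2.png

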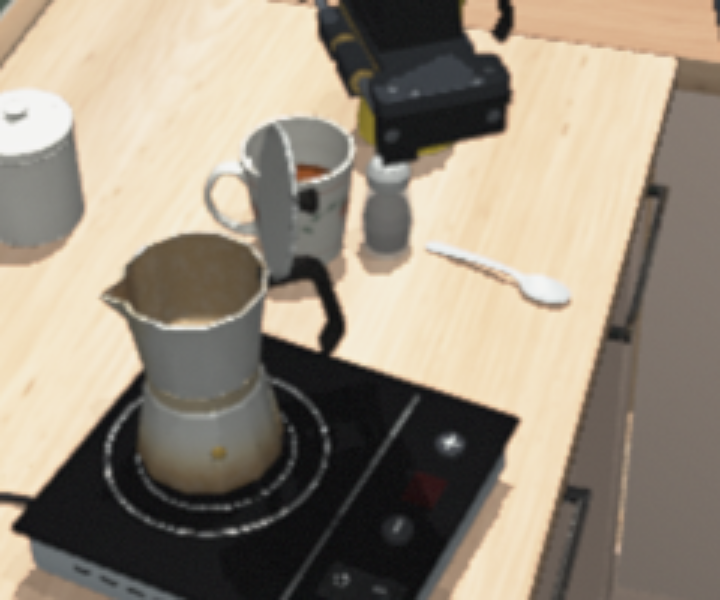

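The closed fingertips, at crop (395,155), sit behind the lid at crop (280,200), at the measured height of 0.272 m. I'll start the push.

step_arm(rows=[[0.01,0.003,0,0,0,0],[0.014,0.004,0,0,0,0],[0.008,0.002,0,0,0,0],[0.004,0.001,0,0,0,0],[0.004,0.001,0,0,0,0],[0.004,0.001,0,0,0,0],[0.004,0.001,0,0,0,0],[0.004,0.001,0,0,0,0],[0.004,0.001,0,0,0,0],[0.004,0.001,0,0,0,0],[0.004,0.001,0,0,0,0],[0.004,0.001,0,0,0,0]])

```text
time: 3.72
position: [0.5032, -0.3334, 0.4527]
tool_rot: [0.988, 0.156, 0.0, -0.0]
ft_force: [-0.7, 0.3, 0.5]
grip_width: 0.0008
grip_force: 0.0
```

step_arm(rows=[[0.004,0.001,0,0,0,0],[0.004,0.001,0,0,0,0],[0.004,0.001,0,0,0,0],[0.004,0.001,0,0,0,0],[0.004,0.001,0,0,0,0],[0.004,0.001,0,0,0,0],[0.004,0.001,0,0,0,0],[0.004,0.001,0,0,0,0]])

```text
time: 4.72
position: [0.5352, -0.3254, 0.4527]
tool_rot: [0.988, 0.156, 0.0, 0.0]
ft_force: [-0.0, 0.5, -0.8]
grip_width: 0.0007
grip_force: 0.0
```

Run:
```python
from h import *
c,P=cam("side"); cv2.imwrite("pics/s3.png",cv2.resize(c["pixels"][180:380,200:440],None,fx=3,fy=3)); print(get_obs()["ft_force"])
```

```text
[ 1.33587301 -0.04094952 -0.13533018]
```

View pics/s3.png

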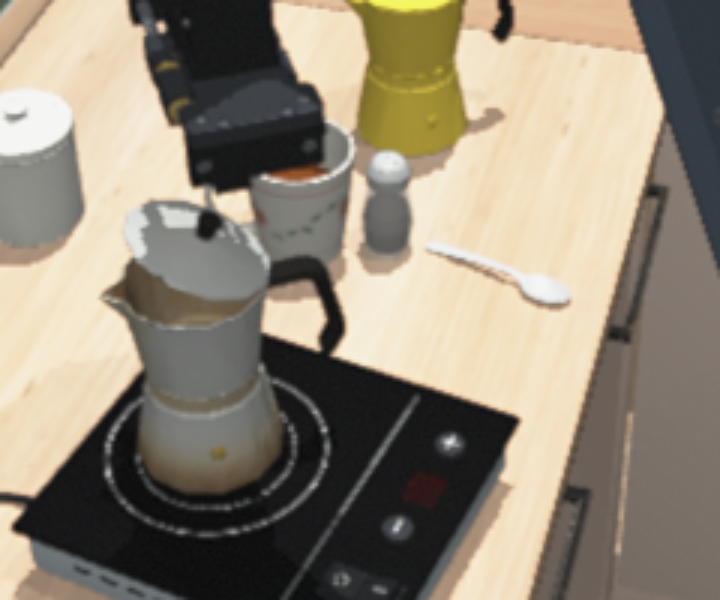

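The lid is falling shut, with its plate at crop (195,250) and the finger clear of it. I'll rise and swing over to above the rocker while turning to line up with the hotplate.

step_arm(rows=[[0,0,0.01,0,0,0],[0,0,0.01,0,0,0],[-0.01,0.015,0,0,0,-8.6],[-0.02,0.03,0,0,0,-8.6],[-0.02,0.03,0,0,0,-8.6],[-0.02,0.03,-0.01,0,0,-8.6],[-0.015,0.02,-0.03,0,0,-8.6],[-0.007,0.011,-0.05,0,0,0],[0,0,-0.04,0,0,0],[0,0,-0.03,0,0,0],[0,0,0,0,0,0],[0,0,0,0,0,0]])

```text
time: 6.28
position: [0.4436, -0.19, 0.314]
tool_rot: [0.976, -0.217, 0.001, 0.001]
ft_force: [0.4, 0.3, 0.4]
grip_width: 0.0006
grip_force: 0.0
```

Run:
```python
from h import *
o=get_obs(); M=R.from_quat(o["tool_rot"]).as_matrix(); print("tool y yaw",np.degrees(np.arctan2(M[1,1],M[0,1])),"z",M[:,2])
c,P=cam("side"); cv2.imwrite("pics/s4.png",cv2.resize(c["pixels"][200:400,200:440],None,fx=3,fy=3))
l=P[240:300,235:310].reshape(-1,3); l=l[(l[:,2]>.195)&(l[:,2]<.26)&(l[:,0]>.49)&(l[:,0]<.63)&(l[:,1]<-.25)&(l[:,1]>-.39)]
m=np.ones(len(l),bool)
for i in range(6):
    A=np.c_[l[:,:2],np.ones(len(l))]; s=np.linalg.lstsq(A[m],l[m,2],rcond=None)[0]; m=abs(l[:,2]-A@s)<.004
print("lid slope",s[:2],l[m,2].mean(),m.sum(),l.max(0),"pot",l.mean(0))
```

```text
tool y yaw -115.02879136115321 z [ 0.00216159 -0.0015677  -0.99999643]
lid slope [ 0.00094753 -0.01056997] 0.2079433050649407 1089 [ 0.61649278 -0.27362665  0.23224632] pot [ 0.55937146 -0.31380576  0.20775257]
```

View pics/s4.png

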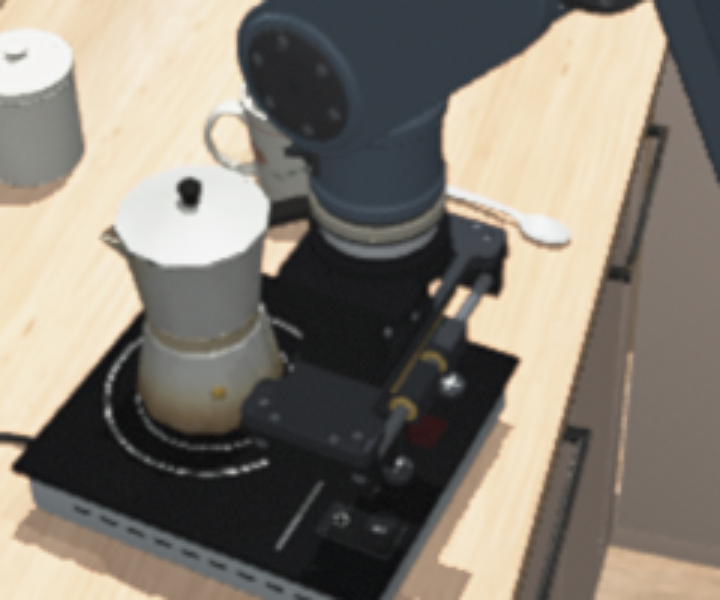

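The lid now lies flat on the pot (slope under 0.011 rad) and the pot hasn't moved. The gripper is above the rocker at crop (360,520). I'll press the front end of the rocker.

step_arm(rows=[[0,0.001,-0.02,0,0,0],[0,0,-0.02,0,0,0],[0,0,-0.012,0,0,0],[0,0,-0.006,0,0,0],[0,0,-0.003,0,0,0],[0,0,-0.002,0,0,0],[0,0,-0.002,0,0,0],[0,0,-0.001,0,0,0],[0,0,0,0,0,0]])

```text
time: 7.45
position: [0.4429, -0.1885, 0.2469]
tool_rot: [0.976, -0.217, 0.0, 0.0]
ft_force: [-0.9, 0.2, 0.9]
grip_width: 0.0005
grip_force: 0.6
```

step_arm(rows=[[0,0,-0.001,0,0,0],[0,0,-0.001,0,0,0],[0,0,-0.001,0,0,0],[0,0,-0.001,0,0,0],[0,0,0,0,0,0]])

```text
time: 8.07
position: [0.4431, -0.1885, 0.2426]
tool_rot: [0.976, -0.217, 0.0, -0.0]
ft_force: [-0.7, -0.4, -0.4]
grip_width: 0.0005
grip_force: 0.0
```

step_arm(rows=[[0,0,-0.0005,0,0,0],[0,0,-0.0005,0,0,0],[0,0,0,0,0,0]])

```text
time: 8.45
position: [0.4432, -0.1885, 0.2421]
tool_rot: [0.976, -0.217, 0.0, 0.0]
ft_force: [-0.6, 0.9, 4.4]
grip_width: 0.0005
grip_force: 2.1
```

step_arm(rows=[[0,0,-0.0005,0,0,0],[0,0,0,0,0,0]])

```text
time: 8.7
position: [0.4432, -0.1885, 0.242]
tool_rot: [0.976, -0.217, 0.001, 0.0]
ft_force: [-0.8, 0.4, 9.6]
grip_width: 0.0
grip_force: 4.3
```

It bottomed at tip z 0.0598, as expected for level. I'll lift, move above the plus key and check the rocker.

step_arm(rows=[[0,0,0.01,0,0,0],[0,0,0.025,0,0,0],[0,0,0.025,0,0,0],[-0.006,-0.0195,0,0,0,0],[-0.0095,-0.031,0,0,0,0],[-0.0095,-0.031,0,0,0,0],[-0.0085,-0.0275,0,0,0,0],[-0.006,-0.0185,0,0,0,0],[0,0,0,0,0,0],[0,0,0,0,0,0]])

```text
time: 9.95
position: [0.4034, -0.3151, 0.3011]
tool_rot: [0.976, -0.217, -0.0, -0.001]
ft_force: [-0.2, 0.6, -0.4]
grip_width: 0.0004
grip_force: 0.0
```

Run:
```python
from h import *
for n in("side","wrist"):
    c,P=cam(n); im=c["pixels"]
    X=np.array([.905,-.425]); rc=np.array([.459,-.1963])
    for s in(-18,-15,-10,-5,5,10,15,18):
        p=rc+X*s/1000; d=np.hypot(P[...,0]-p[0],P[...,1]-p[1]); k=(d<.004)&(P[...,2]<.08)
        if k.any(): print(n,s,np.round(np.median(P[k][:,2]),4),k.sum())
    if n=="side": cv2.imwrite("pics/s5.png",np.hstack([cv2.resize(im[310:410,260:400],None,fx=4,fy=4)]))
    for l in("plus_key","minus_key","rocker"):
        for r in cut_out(l,n)[:2]: print(n,l,round(r["confidence"],2),np.round(r["extent"]),np.round(np.nanmedian(P[r["region"]],0),4))
    cv2.imwrite(f"pics/{n}_full5.png",im)
print(get_obs()["position"])
```

```text
side -18 0.0587 21
side -15 0.0616 15
side -10 0.0613 11
side -5 0.0611 13
side 5 0.0624 16
side 10 0.0647 11
side 15 0.0658 13
side 18 0.0659 12
side plus_key 0.6 [351. 328.  12.   8.] [ 0.4038 -0.312   0.0622]
side rocker 0.73 [322. 376.  29.  16.] [ 0.4619 -0.1956  0.062 ]
wrist -18 0.06 136
wrist -15 0.0601 141
wrist -10 0.0601 150
wrist -5 0.0601 156
wrist 5 0.062 136
wrist 10 0.0637 150
wrist 15 0.0653 159
wrist 18 0.0652 206
wrist plus_key 0.93 [319. 260.  33.  34.] [ 0.4031 -0.3156  0.0616]
wrist minus_key 0.71 [175. 259.  37.  35.] [ 0.4367 -0.244   0.0615]
wrist rocker 0.72 [ 79. 256.  55.  72.] [ 0.4597 -0.1976  0.0609]
[ 0.40360498 -0.31558913  0.30127015]
```

View pics/s5.png

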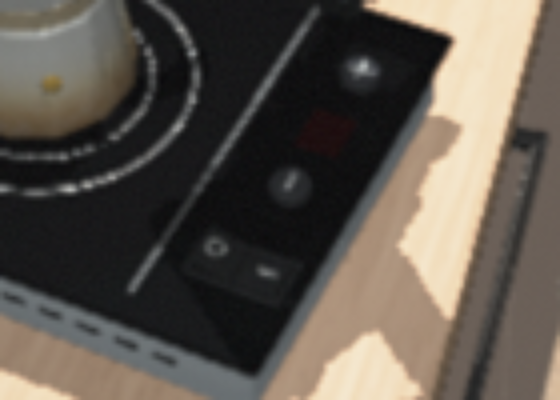

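View pics/wrist_full5.png

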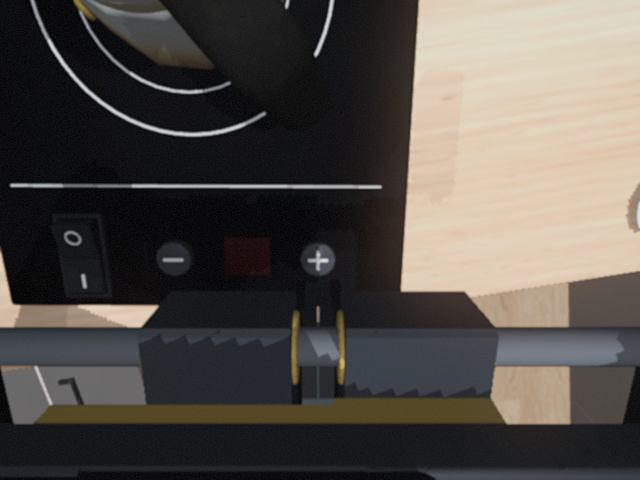

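The wrist view shows the near half of the rocker level (0.060 m) and the far half raised by 5 mm, so it is on. The plus key at (319,260) measures (0.403,-0.316), directly under the tips. I'll press it.

step_arm(rows=[[0,0,-0.015,0,0,0],[0,0,-0.02,0,0,0],[0,0,-0.012,0,0,0],[0,0,-0.006,0,0,0],[0,0,-0.003,0,0,0],[0,0,-0.002,0,0,0],[0,0,-0.001,0,0,0],[0,0,-0.001,0,0,0],[0,0,0,0,0,0]])

```text
time: 11.48
position: [0.4035, -0.316, 0.2416]
tool_rot: [0.976, -0.217, 0.0, 0.0]
ft_force: [-0.8, -0.4, 2.9]
grip_width: 0.0003
grip_force: 1.5
```

step_arm(rows=[[0,0,-0.0005,0,0,0],[0,0,-0.0005,0,0,0],[0,0,0,0,0,0],[0,0,0,0,0,0]])

```text
time: 11.98
position: [0.4035, -0.3161, 0.2404]
tool_rot: [0.976, -0.217, 0.0, 0.0]
ft_force: [0.2, -0.2, 4.2]
grip_width: 0.0008
grip_force: 2.1
```

step_arm(rows=[[0,0,-0.0005,0,0,0],[0,0,-0.0005,0,0,0],[0,0,0,0,0,0],[0,0,0,0,0,0]])

```text
time: 12.48
position: [0.4035, -0.3161, 0.2396]
tool_rot: [0.976, -0.217, 0.0, 0.0]
ft_force: [-0.5, 0.4, 6.8]
grip_width: 0.0005
grip_force: 3.4
```

step_arm(rows=[[0,0,0.005,0,0,0],[0,0,0.02,0,0,0],[0,0,0.04,0,0,0],[-0.01,0,0.04,0,0,0],[-0.01,0,0.04,0,0,0],[0,0,0,0,0,0],[0,0,0,0,0,0]])

```text
time: 13.35
position: [0.3832, -0.3155, 0.3835]
tool_rot: [0.976, -0.217, -0.001, -0.001]
ft_force: [0.3, -0.2, -0.9]
grip_width: 0.0003
grip_force: 0.0
```

Run:
```python
from h import *
c,P=cam("side")
def z(x,y,r=.004):
    k=(np.hypot(P[...,0]-x,P[...,1]-y)<r)&(P[...,2]<.08); return np.round(np.median(P[k][:,2]),4)
print("plus",z(.4035,-.316),"minus",z(.437,-.243),"rocker near/far",z(.446,-.190),z(.473,-.2027))
l=P[240:300,235:310].reshape(-1,3); l=l[(l[:,2]>.19)&(l[:,2]<.215)&(l[:,0]>.49)&(l[:,0]<.63)&(l[:,1]<-.25)&(l[:,1]>-.39)]
print("lid",np.linalg.lstsq(np.c_[l[:,:2],np.ones(len(l))],l[:,2],rcond=None)[0],l.mean(0),get_obs()["ft_force"])
```

```text
plus 0.0636 minus 0.0617 rocker near/far 0.0606 0.0659
lid [ 0.04745326 -0.05798196  0.16121282] [ 0.55831368 -0.3124287   0.20582185] [ 0.50885791 -0.10511455 -0.42718595]
```

```bash
python3 -c "
from h import *
print(hand_in())"
```

```text
the job is handed in; nothing more can be done
None
```

I shut the lid, switched the rocker on, and pressed and released the plus key, in that order; then I handed the job in at about 13 s of the 48 s limit, and no verdict was returned.

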